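# Set the hanging levelling foot of an assembly fixture

### The job

The clamping fixture has two levelling feet side by side, each in a bracket with a black bar knob on top and a loose square dark steel pad below. One foot already stands on its pad, the other still hangs about a centimetre above: turn the hanging foot's knob clockwise (seen from above) until its foot just touches its pad, without forcing it, and let go. Leave the other levelling foot as it is.

Things in the scene. Friction and masses are not known exactly. Their poses are not given: they have to be found in the camera images.
- raised_grip (a point): Point on the axis of the knob to turn (above the hanging foot), at grip height, 12 mm below its top. The knob is an upright black bar 46 mm long, 14 wide, 36 high on a 34 mm disc whose top is 24 mm below this point; the bracket's flat top (52 x 56 mm) is 37 mm below. The point turns with the knob: x along the bar (ends alike), y across its 14 mm, z up. The knob's height never changes.
- raised_foot: The hanging foot, a bright steel disc of 36 mm diameter on a 12 mm spindle under that knob. Origin: centre of underside. Does not turn. A rubber cushion above it gives 6 mm at 8 N/mm. Turning the knob clockwise from above drives it down 9.5 mm per rad (60 mm per full turn); it stays where left. The knob takes 0.12 N m. At the start it hangs 10 to 13 mm above the pad: 1.0 to 1.4 rad, one turn of the hand.
- pad: Loose square dark steel pad, 60 x 60 x 10 mm, 0.2 to 0.4 kg, lying on the table under the hanging foot, centred within 6 mm. Origin at the centre of its underside: its top face is 10 mm above the origin.
- lowered (a joint): Rotation in rad of the other knob, alike in shape, about 200 mm away on the same side of the fixture, whose foot already stands on its pad; 0 at the start, positive clockwise from above. To be left alone.
There are look-alikes about, which are no part of the job. What is shaped like the pad but blue, turquoise or yellow is not meant.

How it is judged:
By the outcome, as a careful person would: the job done as asked, in the order asked, and still so for the second after the job is handed in, with the robot touching nothing.
It also fails if it takes over 32 s, if anything falls off the work surface, if the arm or the gripper's body presses on something with over 40 N, if the wrist force passes 120 N, or if a joint passes its speed limit or range.

### The arm

A 6-joint arm with a two-finger parallel gripper is mounted at the origin on the work surface. World frame = base frame: x ahead of the robot, y to its left, z up, the work surface at z = 0. Lengths are in m, angles in rad, forces in N, time in s.
With the tool pointing down it reaches from about 0.25 to 0.725 m from the base axis. Payload 4 kg.
Tool frame: the origin (TCP) lies at the very end of the fingers, on their centre line; the grasp point (between the pads) lies 19 mm behind it; z points along the fingers, y is the line along which they close (so a half turn about z gives the same grasp; the last joint's range is limited). The gripper opens to 85 mm and grips with 20 to 120 N. Pads are 22 mm wide; open, the fingers measure 114 mm over their backs; the gripper's body (76 mm by 85 mm) begins 54 mm behind the grasp point. The pads swing forward as they close: fully open they stand 13 mm farther back than shut.
Start: joints at [-1.222, 0.241, 0.005, 1.335, 0, 1.571], TCP at [0.171, -0.47, 0.231] pointing down, gripper open.
Joint ranges: [-2.72, 2.72], [-1.05, 1.87], [-1.09, 1.28], [-1.99, 2.15], [-1.42, 1.44], [-3.14, 3.14]. Speed limits (rad/s): [2.79, 2.79, 3.14, 3.14, 3.14, 3.14].

### API

Orientations are given as a unit quaternion [x, y, z, w].
In Python, from workcell import bot, vision, workorder gives the robot as it stands.
- The arm moves only by the shell command python3 -m creep 'ROWS' [OPENING]. ROWS is JSON, a list of rows, each a list of 2 entries, a list of its own where there are three numbers: the shift along the tool's x, y, z in mm, then the turn, a rotation vector about the tool's x, y, z in rad. In form: [[[dx, dy, dz], [wx, wy, wz]], ...]. A call has 1 to 12 rows; each row shifts and turns the commanded pose from where the row before left it, along the tool's axes as they then stand; what a row does not reach is not made up. A row lasts 1/8 s, in which the tool goes at most 62.5 mm and 10.7 degrees, less where a joint would pass 70% of its speed; a pose out of reach is approached as far as the arm can. A call is refused whole if a number of a shift passes 62.5 or a number of a turn 0.188, either way. A call with a gripper value outside its range is refused whole. OPENING is the finger opening in mm, from 0 to 85.4, set as the call begins (- or left out, the last holds). The fingers move at their own pace and stop on an object; the grip force is fixed at half the most. Time passes only in rows, so rows that do not move let the fingers close. It gives the time, the measured TCP pose, the force, the opening and the grip force at its end, in the units of the state.
- bot.get_obs(): the state, without advancing time (a new reading comes with each control period).
- vision.camera(name): name is "scene" or "top" or "wrist"; returns a dict with "image" (420x560x3 uint8, blue, green, red), "z_map" (420x560 float32, m along the optical axis (not along the pixel's ray), 0 where there is no reading), "K" (3x3 intrinsics, pixels), "rvec" (rotation vector, rad) and "tvec" (3), from world to camera coordinates, as OpenCV has them; the wrist camera has in their place "tool_from_camera" (4x4, takes a point from camera to tool coordinates, whose origin is the TCP and whose axes are the flange's). Camera axes: x right, y down, z forward; pixel columns grow to the right and rows downward; lengths in m; the calibration is good to about 2 mm. A picture is of the moment at which its call begins: read the wrist's pose just before it.
- workorder.job_done(): hands the job in; it is judged then, once.
Trained networks look in a picture, given as the dict that the camera call returned (one of the last four; its "shot" number tells which), for a name from the list of things; names that differ only in an ending like _2 or _b are one class to them, and where a whole thing is asked for, a point or a joint stands for the part that bears it (a point fixed in the world has none). Each returns a list of dicts, best first, with "score" (0 to 1); they miss things now and then, are a little off and sometimes report something else, mostly with a low value. They report only what shows in the picture. A call takes as long as a camera call. They do not tell look-alikes from the thing itself.
- vision.spot_in(picture, query): "position" ([column, row] in pixels, amid what is visible of it).
- vision.place_of(picture, query): "position" ([column, row] in pixels: a listed point, or the origin of a listed thing).
The state is a dict: "clock": time; "joint_pos": joint angles; "joint_vel": joint speeds; "tau": joint torques, N m; "eef_pos": TCP position; "tool_rot": TCP orientation; "ft_force": force on the tool from outside, world axes, zero at the start; "ft_torque": the same for the moment, N m; "grip_width": finger opening in m; "grasp_force": force on a finger pad.
Only numpy, scipy, OpenCV 4.12 (cv2) and the standard library are available. Lean on these libraries where they do the work, as an engineer would, in place of code of your own. Each camera call takes 0.05 s, during which the arm holds its last target. There are 200 camera calls.

## Working session

There is one attempt and no reset: what is moved stays moved. The work goes in short steps, Python scripts to look and compute and a shell command to move; the robot and the scene stay as the last step left them, time stands still between calls to the robot, and variables do not carry over. Pictures are saved under pics/ and viewed, at most 10 in all, crops included, and the job is handed in when it is done.

```bash
mkdir -p pics; cat > h.py <<'E'
import numpy as np, cv2
from scipy.spatial.transform import Rotation as R
from workcell import bot, vision, workorder
def cam(n):
    o=bot.get_obs(); p=vision.camera(n)
    if n=="wrist":
        T=np.eye(4);T[:3,:3]=R.from_quat(o["tool_rot"]).as_matrix();T[:3,3]=o["eef_pos"]
        W=T@p["tool_from_camera"]
    else:
        V=np.eye(4);V[:3,:3]=cv2.Rodrigues(np.array(p["rvec"],float))[0];V[:3,3]=np.ravel(p["tvec"]);W=np.linalg.inv(V)
    return p,W
def world(p,W,u,v,z=None):
    d=np.linalg.inv(p["K"])@[u,v,1]
    if z is None: c=d*p["z_map"][int(round(v)),int(round(u))]; return (W@np.r_[c,1])[:3]
    r=W[:3,:3]@d; return W[:3,3]+r*(z-W[2,3])/r[2]
def cloud(p,W):
    h,w=p["z_map"].shape; u,v=np.meshgrid(np.arange(w),np.arange(h))
    c=(np.linalg.inv(p["K"])@np.stack([u,v,np.ones_like(u)]).reshape(3,-1))*p["z_map"].reshape(-1)
    return (W[:3,:3]@c+W[:3,3:]).T.reshape(h,w,3)
E
python3 - <<'E'
from h import *
ims=[]
for n in["scene","top"]:
    p,W=cam(n);cv2.imwrite(f"pics/{n}0.png",p["image"])
    for q in["raised_grip","raised_foot","pad"]:
        for f in["place_of","spot_in"]:
            for d in getattr(vision,f)(p,q)[:4]:
                u,v=d["position"]; print(n,q,f,round(d["score"],2),np.round([u,v]),np.round(world(p,W,u,v),3))
E
```

```text
scene raised_grip place_of 0.93 [301. 180.] [0.577 0.139 0.127]
scene raised_grip spot_in 0.61 [300. 184.] [0.572 0.142 0.114]
scene raised_foot place_of 0.47 [298. 214.] [0.568 0.144 0.041]
scene raised_foot spot_in 0.68 [298. 216.] [0.567 0.145 0.035]
scene pad place_of 0.91 [330. 261.] [0.684 0.137 0.011]
scene pad place_of 0.84 [299. 229.] [0.577 0.143 0.01 ]
scene pad place_of 0.8 [344. 214.] [0.585 0.253 0.01 ]
scene pad place_of 0.62 [398. 243.] [0.712 0.283 0.009]
scene pad spot_in 0.92 [344. 209.] [0.573 0.262 0.011]
scene pad spot_in 0.86 [295. 228.] [0.573 0.134 0.013]
scene pad spot_in 0.86 [396. 243.] [0.71  0.279 0.01 ]
scene pad spot_in 0.69 [329. 259.] [0.678 0.139 0.011]
top raised_grip place_of 0.82 [225. 256.] [0.556 0.149 0.13 ]
top raised_grip spot_in 0.57 [227. 256.] [0.557 0.147 0.131]
top pad place_of 0.91 [152. 183.] [0.695 0.29  0.01 ]
top pad place_of 0.81 [235. 197.] [0.67  0.146 0.009]
top pad place_of 0.62 [165. 254.] [0.571 0.263 0.011]
top pad spot_in 0.98 [151. 182.] [0.697 0.293 0.008]
top pad spot_in 0.96 [166. 252.] [0.575 0.261 0.008]
top pad spot_in 0.94 [235. 194.] [0.676 0.146 0.01 ]
top pad spot_in 0.4 [248. 256.] [0.567 0.123 0.009]
```

View pics/scene0.png

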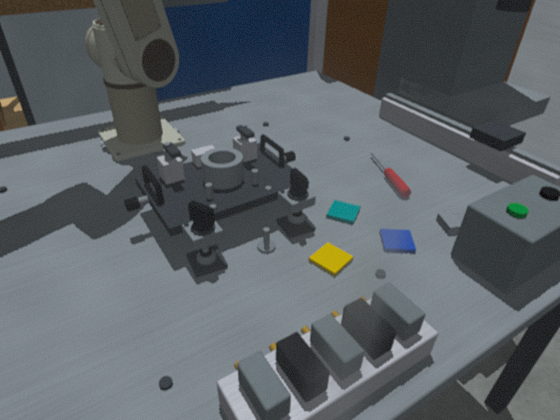

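View pics/top0.png

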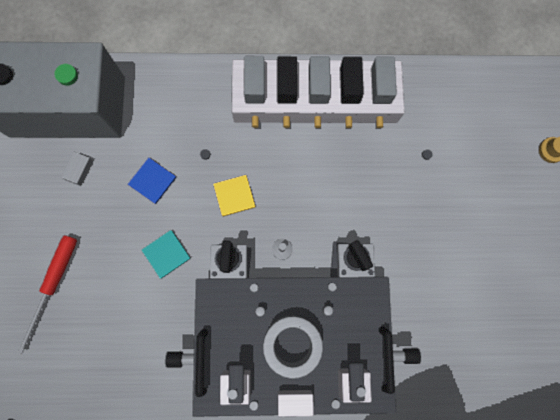

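The scene view shows two knobs, at (202,217) and (299,185), each above a dark pad. In the top view they are at (357,255) and (227,257). I'll enlarge the feet to see which one hangs.

```bash
python3 - <<'E'
from h import *
p,W=cam("scene");c=p["image"][160:280,170:330]
cv2.imwrite("pics/c1.png",cv2.convertScaleAbs(cv2.resize(c,None,fx=5,fy=5,interpolation=cv2.INTER_CUBIC),alpha=2.0,beta=20))
P=cloud(p,W)
p,W=cam("top");Q=cloud(p,W)
print(bot.get_obs()["tool_rot"])
for y0,y1 in[(0.08,0.2),(-0.15,-0.03)]:
    m=(Q[...,0]>.5)&(Q[...,0]<.62)&(Q[...,1]>y0)&(Q[...,1]<y1)&(Q[...,2]>.07)
    print(np.histogram(Q[m][:,2],bins=np.arange(.07,.16,.005)))
    zt=np.percentile(Q[m][:,2],98); k=Q[m]; k=k[k[:,2]>zt-.006]
    u=np.array([k[:,0],k[:,1]]).T.astype(np.float32)
    print(zt,len(k),cv2.minAreaRect(u*1000), k.mean(0))
E
```

```text
[9.84829793e-01 1.73523133e-01 2.09108331e-06 4.35009383e-05]
(array([   6,  998, 1071,   96,  137,   13,   11,   12,   11,    9,   12,
        260,   42,    0,    0,    0,    0]), array([0.07 , 0.075, 0.08 , 0.085, 0.09 , 0.095, 0.1  , 0.105, 0.11 ,
       0.115, 0.12 , 0.125, 0.13 , 0.135, 0.14 , 0.145, 0.15 , 0.155]))
0.12973334981053725 307 ((557.5941772460938, 150.41705322265625), (14.245256423950195, 45.51878356933594), 85.62201690673828) [0.55738847 0.1502002  0.12845596]
(array([  0, 631, 599,  57, 107,  18,  22,  15,  21,  23,  26, 264,  25,
         0,   0,   0,   0]), array([0.07 , 0.075, 0.08 , 0.085, 0.09 , 0.095, 0.1  , 0.105, 0.11 ,
       0.115, 0.12 , 0.125, 0.13 , 0.135, 0.14 , 0.145, 0.15 , 0.155]))
0.12978220360543605 300 ((558.3426513671875, -49.494598388671875), (45.79951858520508, 14.42431926727295), 28.916196823120117) [ 0.55787933 -0.04893019  0.12829992]
```

View pics/c1.png

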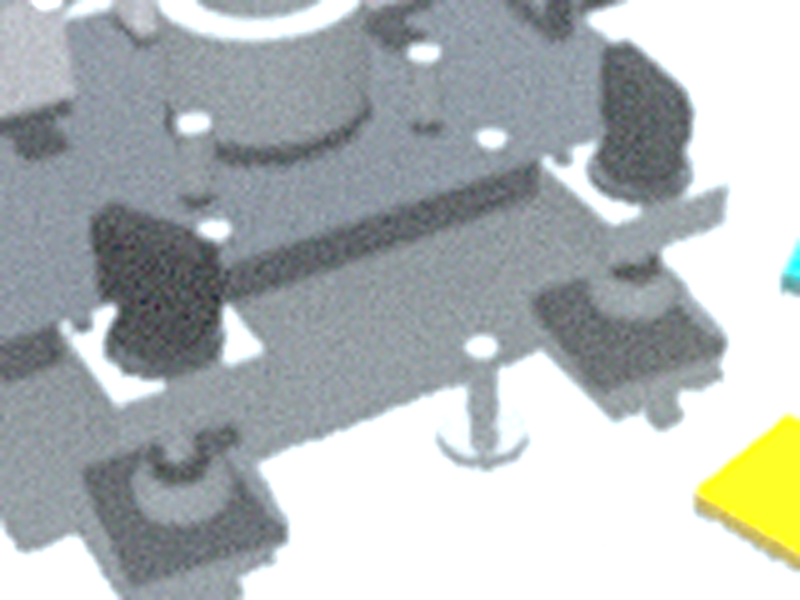

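```bash
python3 - <<'E'
from h import *
p,W=cam("scene");P=cloud(p,W)
for y in(.150,-.0495):
    m=np.hypot(P[...,0]-.558,P[...,1]-y)<.019
    z=P[m][:,2]; print(y,*np.histogram(z[z<.07],bins=np.arange(0,.075,.004)))
    # radial/angle profile
    m=(np.hypot(P[...,0]-.558,P[...,1]-y)<.03)&(P[...,2]<.06)
    for v in range(195,280):
        us=np.where(m[v])[0]
        if len(us): print(v,np.round(P[v,int(np.median(us))],3)*1000, end=' ')
    print()
E
```

```text
0.15 [ 0  0 76 15  0  4 25 63 44 13 23  3  0  0  0  0  0  1] [0.    0.004 0.008 0.012 0.016 0.02  0.024 0.028 0.032 0.036 0.04  0.044
 0.048 0.052 0.056 0.06  0.064 0.068 0.072]
205 [578. 170.  60.] 209 [577. 144.  60.] 210 [561. 154.  43.] 211 [563. 150.  44.] 212 [563. 148.  42.] 213 [565. 144.  42.] 214 [566. 141.  41.] 215 [564. 142.  37.] 216 [563. 143.  34.] 217 [565. 142.  33.] 218 [565. 140.  31.] 219 [565. 140.  29.] 220 [569. 140.  29.] 221 [570. 139.  27.] 222 [570. 142.  24.] 223 [559. 150.  10.] 224 [564. 146.  13.] 225 [565. 146.  11.] 226 [567. 145.  10.] 227 [570. 142.  11.] 228 [572. 141.  10.] 229 [574. 139.  10.] 230 [580. 138.  12.] 231 [586. 141.  12.] 232 [583. 146.   6.] 233 [584. 145.   4.] 234 [583. 144.   0.] 235 [586. 139.   2.] 
-0.0495 [ 0  0 29 27 89 48 18 46 13 14  8  2  0  0  0  0  0  0] [0.    0.004 0.008 0.012 0.016 0.02  0.024 0.028 0.032 0.036 0.04  0.044
 0.048 0.052 0.056 0.06  0.064 0.068 0.072]
241 [578. -38.  60.] 244 [579. -53.  60.] 245 [565. -52.  47.] 246 [564. -52.  44.] 247 [563. -49.  40.] 248 [559. -44.  32.] 249 [559. -45.  30.] 250 [562. -48.  31.] 251 [563. -48.  30.] 252 [564. -51.  30.] 253 [566. -52.  29.] 254 [568. -53.  29.] 255 [567. -53.  25.] 256 [568. -51.  23.] 257 [569. -54.  22.] 258 [570. -54.  21.] 259 [572. -55.  21.] 260 [569. -56.  16.] 261 [571. -58.  16.] 262 [574. -59.  17.] 263 [573. -58.  13.] 264 [574. -59.  12.] 265 [575. -60.  11.] 266 [578. -63.  12.] 267 [581. -62.  12.] 268 [583. -63.  12.] 269 [587. -54.   8.] 270 [587. -54.   5.] 271 [587. -54.   3.] 272 [588. -55.   1.]
```

The depth settles it: the foot at y≈0.15 hangs, with its underside at about 22 mm. The foot at y≈-0.05 stands on its pad. The knob axis is about (0.558, 0.150), its top is at 0.130, and the bar lies along x at -4°.

```bash
python3 -m creep '[[[40,-31,0],[0,0,0]],[[40,-31,0],[0,0,0]],[[40,-31,0],[0,0,0]],[[40,-31,0],[0,0,0]],[[40,-31,0],[0,0,0]],[[40,-31,0],[0,0,0]],[[40,-31,0],[0,0,0]],[[40,-31,0],[0,0,0]],[[40,-31,0],[0,0,0]],[[40,-31,0],[0,0,0]],[[40,-31,0],[0,0,0]],[[0,0,0],[0,0,-0.18]]]' 85
python3 -c "
from h import *
o=bot.get_obs();print(o['joint_pos'],o['clock'])"
```

```text
clock: 2.35
eef_pos: [0.4694, 0.0039, 0.2311]
tool_rot: [0.964, 0.266, 0.0, -0.0]
ft_force: [0.1, -0.8, -0.0]
grip_width: 0.0848
grasp_force: 0.0
[ 7.83922739e-03  1.79783951e-01 -7.28360163e-02  1.31751786e+00
  5.84683496e-04  2.61069214e+00] 2.35
```

```bash
python3 -m creep '[[[50,-27,0],[0,0,0]],[[50,-27,0],[0,0,0]],[[50,-27,0],[0,0,-0.18]],[[0,0,0],[0,0,-0.18]],[[0,0,0],[0,0,-0.18]],[[0,0,0],[0,0,-0.18]],[[0,0,0],[0,0,-0.18]],[[0,0,0],[0,0,-0.18]],[[0,0,0],[0,0,-0.18]],[[0,0,0],[0,0,-0.18]],[[0,0,0],[0,0,-0.18]],[[0,0,0],[0,0,-0.18]]]'
python3 -m creep '[[[0,0,0],[0,0,-0.18]],[[0,0,0],[0,0,-0.18]],[[0,0,0],[0,0,-0.18]],[[0,0,0],[0,0,-0.18]],[[0,0,0],[0,0,0]]]'
python3 - <<'E'
from h import *
o=bot.get_obs();M=R.from_quat(o["tool_rot"]).as_matrix()
print(o["joint_pos"],np.degrees(np.arctan2(M[1,0],M[0,0])))
p,W=cam("wrist");Q=cloud(p,W);cv2.imwrite("pics/w1.png",p["image"])
for d in vision.place_of(p,"raised_grip")[:3]: print(d["score"],d["position"],world(p,W,*d["position"],z=.118))
m=(Q[...,2]>.115)&(Q[...,2]<.14)&(np.hypot(Q[...,0]-.558,Q[...,1]-.15)<.05)
k=Q[m]; zt=np.median(k[:,2]);k=k[abs(k[:,2]-zt)<.005];print(zt,len(k),cv2.minAreaRect(k[:,:2].astype(np.float32)*1000))
E
```

```text
clock: 3.85
eef_pos: [0.5565, 0.1466, 0.2312]
tool_rot: [0.393, 0.92, -0.0, -0.0]
ft_force: [-0.4, 0.3, -0.8]
grip_width: 0.0852
grasp_force: 0.0
clock: 4.47
eef_pos: [0.5565, 0.1465, 0.2312]
tool_rot: [0.047, 0.999, -0.0, -0.0]
ft_force: [0.9, 0.2, -0.7]
grip_width: 0.0847
grasp_force: 0.0
[2.57487131e-01 3.92580499e-01 2.17332534e-01 1.39575216e+00
 1.63494218e-05 3.52423421e-01] 174.56055085196425
0.88 [286.1, 211.8] [0.55819942 0.14752648 0.118     ]
0.1282327421026085 1070 ((557.0653076171875, 146.73385620117188), (13.611029624938965, 45.43877029418945), 85.02015686035156)
```

View pics/w1.png

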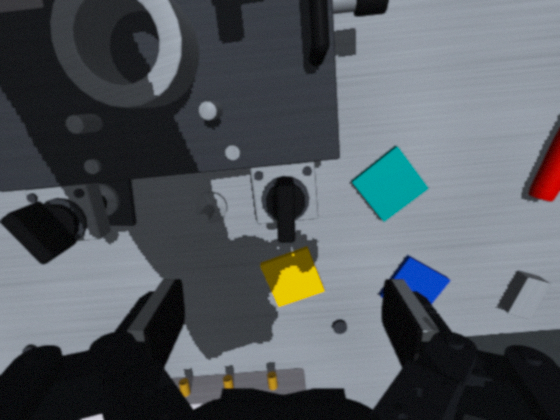

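The wrist view shows the bar knob at (286,205), between the open fingers. It sits at about (0.5575, 0.1475), with its bar aligned to the tool, so I'll descend and grip.

```bash
python3 -m creep '[[[-1,1,40],[0,0,0]],[[0,0,40],[0,0,0]],[[0,0,30],[0,0,0]],[[0,0,21],[0,0,0]],[[0,0,0],[0,0,0]],[[0,0,0],[0,0,0]]]'
python3 -m creep '[[[0,0,0],[0,0,0]],[[0,0,0],[0,0,0]],[[0,0,0],[0,0,0]],[[0,0,0],[0,0,0]],[[0,0,0],[0,0,0]],[[0,0,0],[0,0,0]],[[0,0,0],[0,0,0]],[[0,0,0],[0,0,0]]]' 0
python3 - <<'E'
from h import *
o=bot.get_obs();print(o["ft_force"],o["ft_torque"])
p,W=cam("wrist");cv2.imwrite("pics/w2.png",p["image"])
p,W=cam("scene");P=cloud(p,W)
for v in range(205,226):
    us=np.where((np.hypot(P[v,:,0]-.558,P[v,:,1]-.148)<.022)&(P[v,:,2]<.058))[0]
    if len(us): print(v,int(np.median(us)),np.round(P[v,int(np.median(us))]*1000),end=' ')
cv2.imwrite("pics/s2.png",cv2.convertScaleAbs(cv2.resize(p["image"][140:260,240:380],None,fx=5,fy=5,interpolation=cv2.INTER_CUBIC),alpha=2.2))
E
```

```text
clock: 5.32
eef_pos: [0.5583, 0.1476, 0.1013]
tool_rot: [0.047, 0.999, 0.0, 0.001]
ft_force: [0.8, -0.6, -0.5]
grip_width: 0.0851
grasp_force: 0.0
clock: 6.32
eef_pos: [0.5578, 0.1484, 0.1008]
tool_rot: [0.046, 0.999, 0.001, 0.0]
ft_force: [-0.4, 5.6, 4.6]
grip_width: 0.013
grasp_force: 61.7
[-0.35815975  5.64918052  4.59434811] [ 1.04055614  0.19828866 -0.09425074]
210 300 [560. 155.  42.] 211 299 [562. 151.  43.] 212 298 [564. 147.  43.] 213 296 [564. 142.  42.] 214 296 [563. 143.  39.] 215 296 [566. 141.  39.] 216 296 [563. 144.  33.] 217 296 [565. 142.  33.] 218 296 [566. 142.  31.] 219 296 [567. 141.  29.] 220 296 [570. 139.  30.] 221 296 [570. 139.  27.] 222 296 [569. 140.  24.] 223 296 [560. 147.  12.] 224 296 [564. 144.  14.] 225 296 [564. 144.  11.]
```

View pics/s2.png

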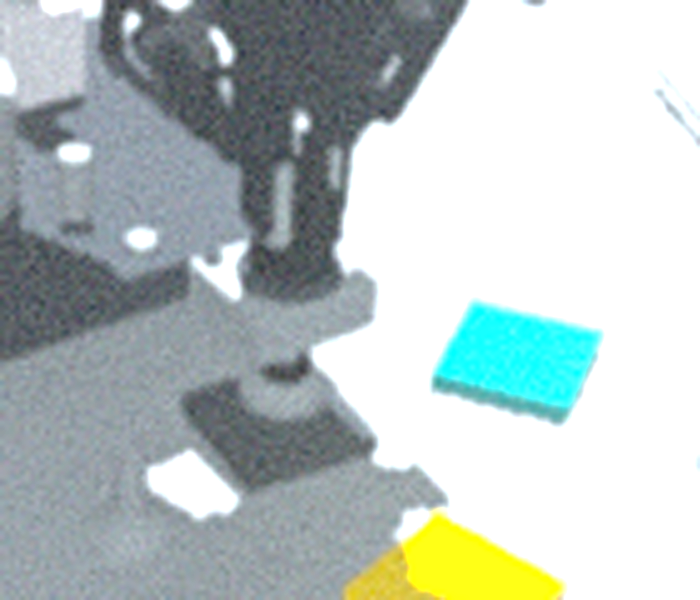

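The fingers hold the bar at 13 mm. I'll turn clockwise, which is + about tool z.

```bash
cat > m.py <<'E'
from h import *
o=bot.get_obs();M=R.from_quat(o["tool_rot"]).as_matrix()
yaw=np.degrees(np.arctan2(M[1,0],M[0,0]))
p,W=cam("scene");P=cloud(p,W)
b=(np.hypot(P[...,0]-.558,P[...,1]-.148)<.0225)&(np.hypot(P[...,0]-.558,P[...,1]-.148)>.012)
z=P[b][:,2]*1000; z=z[(z>14)&(z<46)]
print("turned",np.radians(174.56-yaw),"F",np.round(o["ft_force"],2),"T",np.round(o["ft_torque"],3),"tau6",o["tau"][5],o["joint_pos"][5],"w",o["grip_width"],"clk",o["clock"])
print(len(z),np.histogram(z,bins=np.arange(14,48,3))[0])
print([(d["score"],d["position"]) for d in vision.place_of(p,"raised_foot")[:2]])
cv2.imwrite("pics/last.png",cv2.convertScaleAbs(cv2.resize(p["image"][140:260,240:380],None,fx=5,fy=5,interpolation=cv2.INTER_CUBIC),alpha=2.2))
E
python3 m.py
python3 -m creep '[[[0,0,0],[0,0,0.1]],[[0,0,0],[0,0,0.1]],[[0,0,0],[0,0,0.1]],[[0,0,0],[0,0,0]],[[0,0,0],[0,0,0]]]' >/dev/null; python3 m.py
python3 -m creep '[[[0,0,0],[0,0,0.1]],[[0,0,0],[0,0,0.1]],[[0,0,0],[0,0,0.1]],[[0,0,0],[0,0,0.1]],[[0,0,0],[0,0,0]],[[0,0,0],[0,0,0]]]' >/dev/null; python3 m.py
```

```text
turned -0.002645809810761348 F [-0.41  4.76  4.19] T [ 1.027  0.273 -0.171] tau6 -0.12667454313486814 0.35142322638412044 w 0.012850264209637838 clk 6.425
101 [ 0  0  2 16 26 50  7  0  0  0  0]
[(0.64, [298.0, 218.2])]
turned 0.29575371223787916 F [-1.27  4.45  4.35] T [ 0.984  0.343 -0.101] tau6 -0.13426840770989656 0.6496278638893389 w 0.01332034169826711 clk 7.15
100 [ 0  1 17 24 40 18  0  0  0  0  0]
[(0.66, [298.4, 218.1])]
turned 0.695906287566481 F [-1.87  4.26  5.53] T [ 0.91   0.46  -0.131] tau6 -0.13282005675137043 1.0496349423524456 w 0.012802867306986845 clk 8.0
100 [ 6 17 28 45  3  0  0  1  0  0  0]
[(0.64, [296.8, 216.5])]
```

The foot is coming down and tau6 is steady at -0.13 N m, which is thread friction only. I'll go on in small steps and watch for tau6 to rise.

```bash
cat > t.py <<'E'
from h import *
o=bot.get_obs();M=R.from_quat(o["tool_rot"]).as_matrix()
print("turned %.3f"%np.radians(174.56-np.degrees(np.arctan2(M[1,0],M[0,0]))),"F",np.round(o["ft_force"],2),"T",np.round(o["ft_torque"],3),"tau6 %.4f"%o["tau"][5],"clk",o["clock"])
E
python3 -m creep '[[[0,0,0],[0,0,0.1]],[[0,0,0],[0,0,0.1]],[[0,0,0],[0,0,0]]]' >/dev/null; python3 t.py
python3 -m creep '[[[0,0,0],[0,0,0.05]],[[0,0,0],[0,0,0]]]' >/dev/null; python3 t.py
python3 -m creep '[[[0,0,0],[0,0,0.05]],[[0,0,0],[0,0,0]]]' >/dev/null; python3 t.py
python3 -m creep '[[[0,0,0],[0,0,0.05]],[[0,0,0],[0,0,0]]]' >/dev/null; python3 m.py
```

```text
turned 0.896 F [-3.18  4.58  5.37] T [ 0.819  0.598 -0.14 ] tau6 -0.0030 clk 8.475
turned 0.946 F [-2.46  4.53  6.26] T [ 0.823  0.589 -0.145] tau6 -0.0814 clk 8.725
turned 0.996 F [-2.5   4.67  6.4 ] T [ 0.766  0.581 -0.116] tau6 -0.0810 clk 8.975
turned 1.0461026903331734 F [-2.04  4.33  5.92] T [ 0.833  0.627 -0.136] tau6 -0.08073685923591256 1.3997536073685728 w 0.012935260161870363 clk 9.225
95 [20 32 41  2  0  0  0  0  0  0  0]
[(0.55, [295.3, 221.0])]
```

```bash
for i in 1; do :; done
python3 -m creep '[[[0,0,0],[0,0,0.04]],[[0,0,0],[0,0,0]],[[0,0,0],[0,0,0]]]' >/dev/null; python3 t.py
python3 -m creep '[[[0,0,0],[0,0,0.04]],[[0,0,0],[0,0,0]],[[0,0,0],[0,0,0]]]' >/dev/null; python3 t.py
python3 -m creep '[[[0,0,0],[0,0,0.04]],[[0,0,0],[0,0,0]],[[0,0,0],[0,0,0]]]' >/dev/null; python3 m.py
```

```text
turned 1.086 F [-2.4   3.47  6.73] T [ 0.767  0.583 -0.126] tau6 -0.1097 clk 9.7
turned 1.126 F [-1.58  4.17  6.26] T [ 0.822  0.597 -0.138] tau6 -0.1096 clk 10.075
turned 1.165882865580616 F [-2.84  4.45  5.9 ] T [ 0.847  0.655 -0.13 ] tau6 -0.10940026491880417 1.5195424850822032 w 0.013230483738475561 clk 10.45
84 [17 47 20  0  0  0  0  0  0  0  0]
[(0.73, [294.4, 219.7])]
```

View pics/last.png

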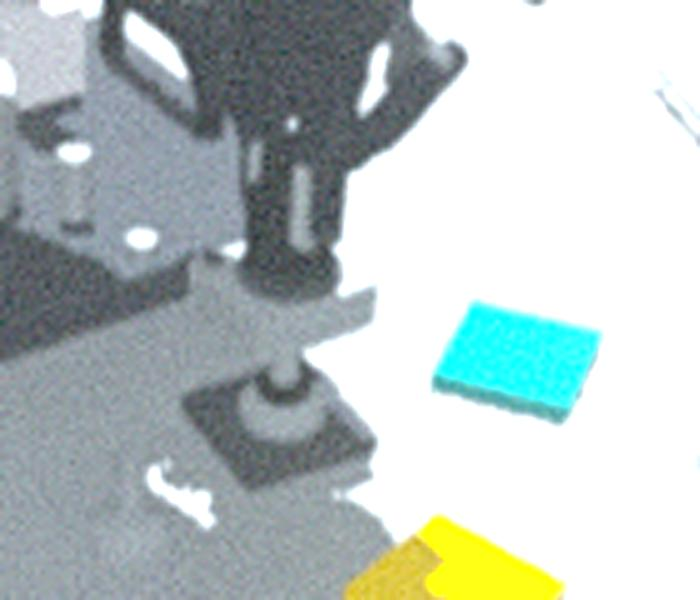

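The foot, at (280,410) in the crop, is now just above the pad, with tau6 unchanged. I'll keep stepping.

```bash

python3 -m creep '[[[0,0,0],[0,0,0.04]],[[0,0,0],[0,0,0]],[[0,0,0],[0,0,0]]]' >/dev/null; python3 t.py
python3 -m creep '[[[0,0,0],[0,0,0.04]],[[0,0,0],[0,0,0]],[[0,0,0],[0,0,0]]]' >/dev/null; python3 t.py
```

```text
turned 1.206 F [-2.8   2.89  6.82] T [ 0.776  0.661 -0.087] tau6 -0.1092 clk 10.925
turned 1.246 F [-2.26  3.32  6.24] T [ 0.794  0.609 -0.101] tau6 -0.1089 clk 11.3
```

```bash

python3 -m creep '[[[0,0,0],[0,0,0.04]],[[0,0,0],[0,0,0]],[[0,0,0],[0,0,0]]]' >/dev/null; python3 t.py
python3 -m creep '[[[0,0,0],[0,0,0.03]],[[0,0,0],[0,0,0]],[[0,0,0],[0,0,0]]]' >/dev/null; python3 m.py
```

```text
turned 1.286 F [-3.07  4.53  6.62] T [ 0.815  0.724 -0.117] tau6 -0.0914 clk 11.675
turned 1.3156732217592506 F [-2.52  4.11  5.98] T [ 0.731  0.696 -0.033] tau6 -0.02547627780586481 1.6693502643988778 w 0.01259388717941467 clk 12.05
82 [22 52  8  0  0  0  0  0  0  0  0]
[(0.56, [298.8, 219.5]), (0.31, [297.8, 224.9])]
```

View pics/last.png

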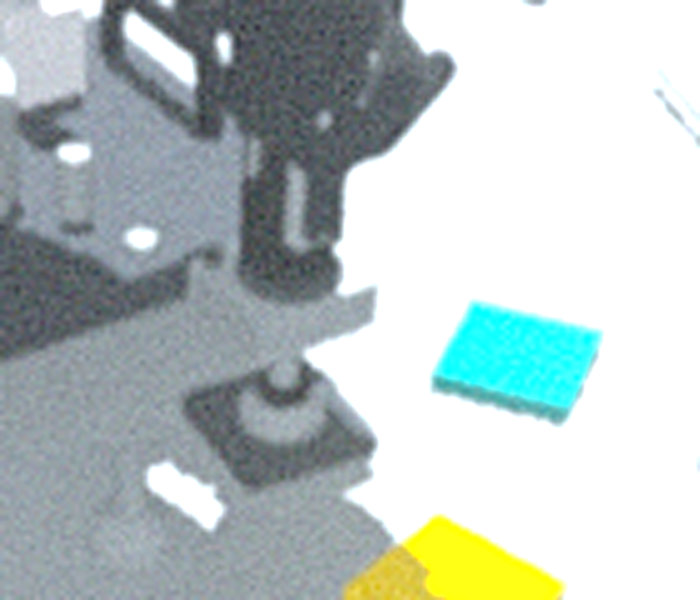

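tau6 jumped from -0.109 to -0.091 and then -0.025, which suggests contact. One more small step should confirm it.

```bash

python3 -m creep '[[[0,0,0],[0,0,0]],[[0,0,0],[0,0,0]]]' >/dev/null; python3 t.py
python3 -m creep '[[[0,0,0],[0,0,0.02]],[[0,0,0],[0,0,0]],[[0,0,0],[0,0,0]]]' >/dev/null; python3 t.py
```

```text
turned 1.316 F [-1.84  3.88  6.18] T [ 0.802  0.76  -0.042] tau6 -0.0250 clk 12.4
turned 1.336 F [-3.55  3.79  5.77] T [0.803 0.709 0.036] tau6 0.0329 clk 12.775
```

Contact is confirmed: the torque rises with each step from about 1.28 rad, so the cushion gives about 0.5 mm (a few N). I'll release and retreat.

```bash

python3 -m creep '[[[0,0,0],[0,0,0]],[[0,0,0],[0,0,0]],[[0,0,0],[0,0,0]],[[0,0,0],[0,0,0]]]' 45
python3 -m creep '[[[0,0,-20],[0,0,0]],[[0,0,-40],[0,0,0]],[[0,0,-40],[0,0,0]],[[0,0,-30],[0,0,0]],[[0,0,0],[0,0,0]],[[0,0,0],[0,0,0]]]'
python3 - <<'E'
from h import *
p,W=cam("wrist");Q=cloud(p,W)
m=(Q[...,2]>.115)&(Q[...,2]<.14)&(np.hypot(Q[...,0]-.558,Q[...,1]-.148)<.04)
k=Q[m];print(len(k),cv2.minAreaRect(k[:,:2].astype(np.float32)*1000))
p,W=cam("scene");P=cloud(p,W)
cv2.imwrite("pics/end.png",cv2.convertScaleAbs(cv2.resize(p["image"][160:280,170:330],None,fx=5,fy=5,interpolation=cv2.INTER_CUBIC),alpha=2.2,beta=20))
E
```

```text
clock: 13.28
eef_pos: [0.5575, 0.1471, 0.1]
tool_rot: [0.657, 0.754, -0.0, 0.0]
ft_force: [-0.5, -0.4, -0.8]
grip_width: 0.0453
grasp_force: 0.0
clock: 14.02
eef_pos: [0.5572, 0.1473, 0.2294]
tool_rot: [0.657, 0.754, -0.001, -0.0]
ft_force: [-0.1, 0.5, 0.1]
grip_width: 0.045
grasp_force: 0.0
1115 ((557.08203125, 147.55792236328125), (13.529927253723145, 45.52266311645508), 8.003868103027344)
```

View pics/end.png

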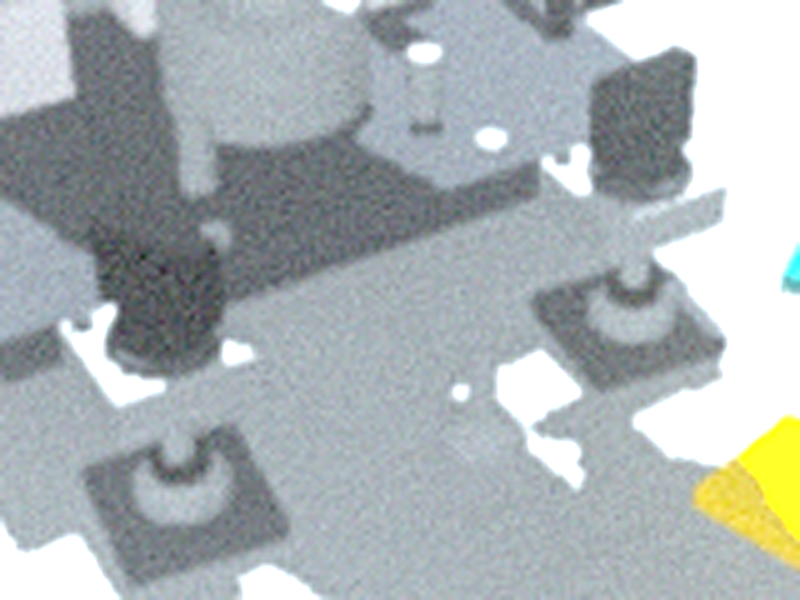

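The end view shows the right foot at (632,310) down on its pad just like the left one at (180,485), and the knob stayed at 98°.

```bash
python3 -c "
from h import *
print(workorder.job_done())"
```

```text
the job is handed in; nothing more can be done
None
```

I turned the hanging foot's knob about 1.34 rad clockwise until the foot touched its pad, with roughly 0.5 mm of cushion give. I then let go, did not touch the other foot, and handed the job in at about 14 s; no verdict came back.

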